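# Run the probe collar round the bent rod to its stop

## Task

The temperature probe hangs from a collar parked near the plain post of the bent guide rod. Slide the collar gently along the rod, round both bends, until it meets the stop disc over the beaker, wherever that is clamped, and hold it pressed lightly against the disc (5 to 10 N) for about a second. Then let go and leave it hanging at the stop; never force it hard against rod or stop, and leave the vial and the jar beside the rod alone.

Things in the scene. Friction and masses are not known exactly. Their poses are not given: they have to be found in the camera images.
- rail: Fixed rigid guide rod, 8 mm round steel bent in a level plane, centre line 160 mm above the bench. Origin on the bench below the start of the first bend, z up. From the dark parking post (16 mm thick, 172 high, at x -98 mm) the rod runs straight along +x for 90 mm to x=0, y=0, bends left (to +y) by 70 degrees at 40 mm centre-line radius, then runs straight for 50 mm.
- bend2_start (a point): Point on the rod's centre line where the second bend starts, at x 54.7, y 73.3, z 160 mm in the rail's frame; axes as the rail's. The second bend turns back to the right by 60 degrees at 40 mm radius.
- bend2_end (a point): Point on the rod's centre line where the second bend ends, at x 85.3, y 99.0, z 160 mm in the rail's frame; axes as the rail's. From here the last leg runs straight for 162 mm to rod_end. Hand-bent: it heads anywhere from 2 to 18 degrees left of the rail's +x (10 would be smooth), with a slight kink at this point.
- rod_end (a point): End of the last leg, on the rod's centre line and the end post's axis (16 thick, 172 high); x along the leg onward, z up. The stop, a rigid dark steel disc 24 mm wide, 12 thick, is clamped on the leg; its near face is 47 to 77 mm before this point, not measured. Plate, flat stirrer and fixed glass beaker (66 wide, rim 90 mm above the bench) stand under it.
- collar_center (a point): Centre of the collar's bore: loose eight-sided aluminium ring threaded on the rod, about 100 g, 16 mm long, 30 over flats (two upright flats left and right of the rod suit the fingers), bore 12. Site x: bore axis, towards the stop; z up. Hangs 2 mm below the rod's centre line; 2 mm play all round if centred. A 6 mm probe reaches 45 mm below the centre. Touches the stop at 8 mm from the face.
- vial_center (a point): Centre of a small amber vial, 28 mm wide, 50 mm high, standing loose beside the rod; leave it alone.
- jar_center (a point): Centre of a white plastic jar, 48 mm wide, 70 mm high, standing loose beside the rod; leave it alone.

How it is judged:
By the outcome, as a careful person would: the job done as asked, in the order asked, and still so for the second after the job is handed in, with the robot touching nothing.
It also fails if it takes over 61 s, if anything falls off the work surface, if the arm or the gripper's body presses on something with over 40 N, if the wrist force passes 120 N, or if a joint passes its speed limit or range.

## Robot

A 6-joint arm with a two-finger parallel gripper is mounted at the origin on the work surface. World frame = base frame: x ahead of the robot, y to its left, z up, the work surface at z = 0. Lengths are in m, angles in degrees, forces in N, time in s.
With the tool pointing down it reaches from about 0.3 to 0.75 m from the base axis. Payload 8.5 kg.
Tool frame: the origin (TCP) lies midway between the tips of the shut fingers; the grasp point (between the pads) lies env.hold_point_z behind it (env.hold_point_z is the distance from the TCP to the grasp point, in m); x points along the fingers, y is the direction in which the jaws open and shut, and the axes are right-handed (so a half turn about x gives the same grasp; the last joint's range is limited). The gripper opens to 85 mm and grips with 20 to 120 N. Pads are 22 mm wide; open, the fingers measure 114 mm over their backs; the gripper's body (76 mm by 85 mm) begins 54 mm behind the grasp point. The pads swing forward as they close: fully open they stand 13 mm farther back than shut.
Start: joints at [58.768, 21.807, 74.336, -0, 83.858, -12.336], TCP at [0.178, 0.52, 0.194] pointing down, gripper open.
Joint ranges: [-178.18, 178.18], [-50.72, 133.34], [12.68, 142.11], [-81.47, 261.47], [9.98, 163.14], [-165.26, 165.26]. Speed limits (degrees/s): [136.94, 136.94, 180, 180, 180, 180].

## Interface

Orientations are given as a 3x3 rotation matrix whose columns are the frame's x, y, z axes.
In Python, from workcell import env, fingers, solver, sensors, camera, job_done, trace gives the robot as it stands. The module is installed in compiled form; this text tells all that it offers. Calls block until the motion is done:
- env.move_to(position, orientation): joint-space move of the TCP to a pose.
- env.move_linear(position, v=0.15, ori=None): straight line of the TCP; ori=None keeps the orientation; v is the mean speed in m/s.
- env.move_j(angles): joint-space move.
- fingers.ungrasp() and fingers.grab(grip_force=None): open the fingers fully, or close them until they stop; grip_force is the grip in N (None keeps the last).
- env.pause(seconds).
- solver.inverse_kinematics(position, orientation): joint angles nearest the present ones, or None.
- sensors.observe(): the state.
- camera(name): name is "scene" or "top"; returns a dict with "frame" (400x640x3 uint8, red, green, blue), "range_z" (400x640 float32, m along the optical axis (not along the pixel's ray), 0 where there is no reading), "camera_matrix" (3x3 intrinsics, pixels), "R" (3x3) and "t" (3): a world point X has camera coordinates R X + t. Camera axes: x right, y down, z forward; pixel columns grow to the right and rows downward; lengths in m; the calibration is good to about 2 mm. A picture is of the moment at which its call begins.
A pose or a line that the arm cannot do raises env.Unreachable and nothing moves.
- job_done(): hands the job in, once; it reports no verdict.
Trained networks look in the newest picture that a camera, given by its name, has taken for a name from the list of things; names that differ only in an ending like _2 or _b are one class to them, and where a whole thing is asked for, a point or a joint stands for the part that bears it (a point fixed in the world has none). Each returns a list of dicts, best first, with "conf" (0 to 1); they miss things now and then, are a little off and sometimes report something else, mostly with a low value. They report only what shows in the picture. A call takes as long as a camera call.
- trace(query, camera): "region" (400x640 bool, what is visible of it) and "pixel" ([row, column] in pixels, amid what is visible of it).
The state is a dict: "t": time; "joint_positions": joint angles; "qvel": joint speeds; "joint_efforts": joint torques, N m; "tcp_pos": TCP position; "eef_rot": TCP orientation; "ft_force": force on the tool from outside, world axes, zero at the start; "torque": the same for the moment, N m; "grip_width": opening from 0.0 (shut) to 1.0 (fully open).
Only numpy, scipy, OpenCV 4.12 (cv2) and the standard library are available. Lean on these libraries where they do the work, as an engineer would, in place of code of your own. Each camera call takes 0.05 s, during which the arm holds its last target.

## Working session

There is one attempt and no reset: what is moved stays moved. The work goes in short steps, each a Python script; the robot and the scene stay as the last script left them, time stands still between calls to the robot, and variables do not carry over. Pictures are saved under pics/ and viewed, and the job is handed in when it is done.

```bash
mkdir -p pics; ls
cat > h.py <<'E'
import numpy as np, cv2
from workcell import env, fingers, solver, sensors, camera, job_done, trace
def snap(n,f):
    c=camera(n); cv2.imwrite('pics/'+f,c['frame'][:,:,::-1]); np.savez('pics/'+f[:-4]+'.npz',**c); return c
def world(c,r,col,z=None):
    K=np.array(c['camera_matrix']);R=np.array(c['R']);t=np.array(c['t'])
    d=np.linalg.solve(K,[col,r,1.0]); 
    if z is None: return R.T@(d*c['range_z'][int(r),int(col)]-t)
    o=-R.T@t; w=R.T@d; return o+w*(z-o[2])/w[2]
E
python3 - <<'E'
from h import *
for n in('scene','top'):
    c=snap(n,n+'1.png'); print(n,np.round(-c['R'].T@c['t'],3),c['camera_matrix'][0])
    for q in('rail','collar_center','vial_center','jar_center'):
        for d in trace(q,n)[:2]:
            r,k=d['pixel']; print(q,round(d['conf'],2),r,k,d['region'].sum(),np.round(world(c,r,k),4))
print(sensors.observe(),env.hold_point_z)
E
```

```text
pics
scene [0.842 0.591 0.574] [431.03358976   0.         323.64844513]
rail 0.81 194.9 345.7 6032 [0.4821 0.0508 0.0683]
collar_center 0.67 118.9 234.2 222 [ 0.6126 -0.1712  0.1577]
vial_center 0.83 160.7 284.0 266 [ 0.5151 -0.1571  0.0353]
jar_center 0.72 209.9 301.7 863 [0.571  0.0403 0.0588]
top [0.529 0.075 0.755] [366.17111932   0.         315.95235216]
rail 0.97 230.3 360.7 6742 [0.4832 0.0108 0.09  ]
collar_center 0.8 154.0 484.7 296 [0.5289 0.0746 0.7551]
vial_center 0.72 215.2 450.7 243 [ 0.5137 -0.1634  0.0496]
jar_center 0.56 183.5 355.6 507 [0.5687 0.0202 0.0705]
{'t': 0.5, 'joint_positions': array([ 5.87692925e+01,  2.18071532e+01,  7.43372922e+01,  8.92674100e-04,
        8.38587413e+01, -1.23356360e+01]), 'qvel': array([-0.00605506, -0.05518507, -0.04263981,  0.02834325,  0.08324376,
       -0.00392977]), 'joint_efforts': array([ 1.44590780e-05, -4.48032010e+01, -2.31333822e+01, -1.39867129e-04,
        7.79042730e-04, -1.30013137e-05]), 'tcp_pos': array([0.17808881, 0.52033467, 0.19370854]), 'eef_rot': array([[-4.20826429e-05,  3.23837613e-01,  9.46112678e-01],
       [-3.95259168e-05,  9.46112677e-01, -3.23837614e-01],
       [-9.99999998e-01, -5.10239136e-05, -2.70149434e-05]]), 'ft_force': array([-0.61355745, -0.92848561,  0.16532722]), 'torque': array([ 0.06238636, -0.01719322,  0.00709353]), 'grip_width': 1.0048418963951395} 0.0187
```

View images.

View pics/top1.png

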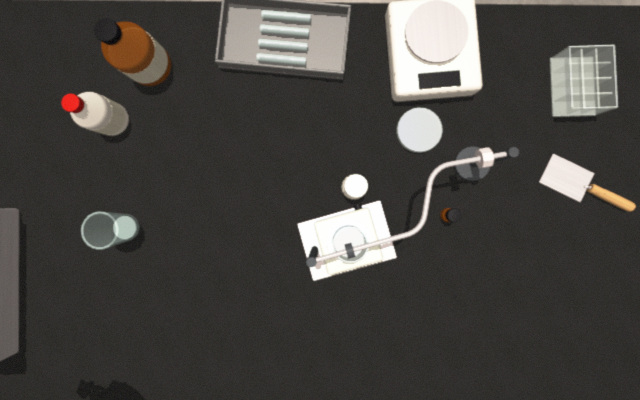

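View pics/scene1.png

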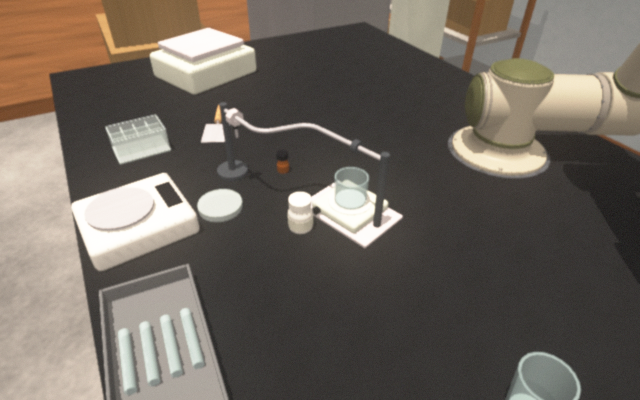

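Run:
```python
import cv2,numpy as np
a=cv2.imread('pics/top1.png')[130:290,290:530]; cv2.imwrite('pics/topz.png',cv2.resize(a,None,fx=3.3,fy=3.3,interpolation=cv2.INTER_CUBIC))
a=cv2.imread('pics/scene1.png')[90:250,210:410]; cv2.imwrite('pics/scenez.png',cv2.resize(a,None,fx=3.7,fy=3.7,interpolation=cv2.INTER_CUBIC))
```

```text
(no output)
```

View pics/topz.png

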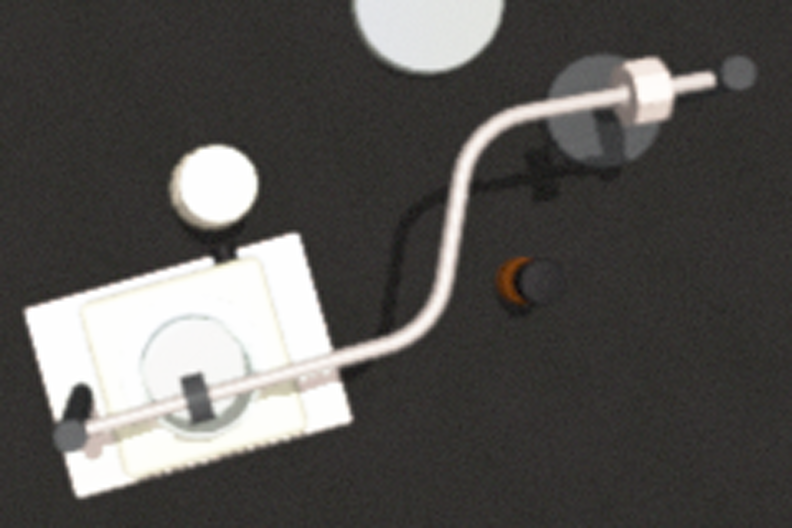

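View pics/scenez.png

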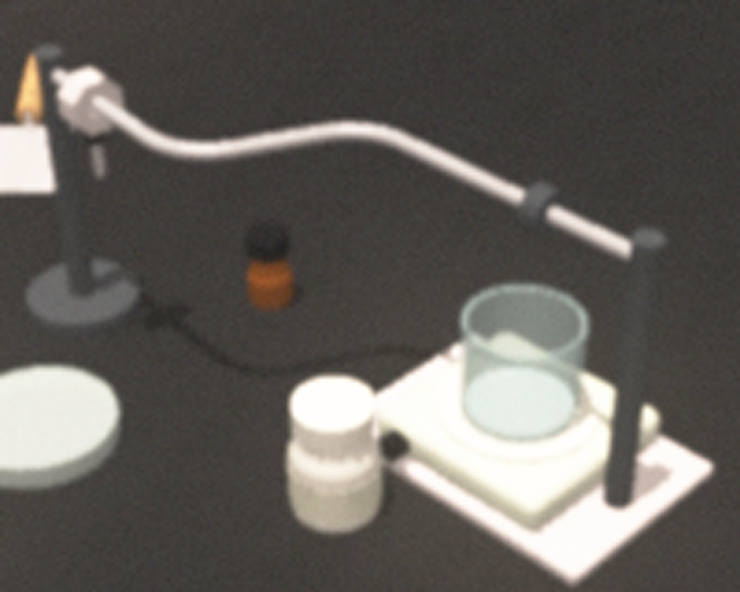

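```bash
cat > model.py <<'E'
import numpy as np
from scipy.optimize import least_squares
def rail_pts(delta, ds=0.0005, smax=0.162):
    """centreline in rail frame with arclength from x=-90mm; returns pts,heading,s"""
    d=np.radians; P=[];H=[]
    def st(p,h,L):
        for u in np.arange(0,L,ds): P.append(p+u*np.array([np.cos(h),np.sin(h)]));H.append(h)
        return p+L*np.array([np.cos(h),np.sin(h)])
    def arc(p,h,a,r=0.04):
        sg=np.sign(a); c=p+sg*r*np.array([-np.sin(h),np.cos(h)])
        for u in np.arange(0,r*abs(a),ds):
            hh=h+sg*u/r; P.append(c-sg*r*np.array([-np.sin(hh),np.cos(hh)]));H.append(hh)
        hh=h+a; return c-sg*r*np.array([-np.sin(hh),np.cos(hh)])
    p=st(np.array([-.09,0.]),0,.09); p=arc(p,0,d(70)); p=st(p,d(70),.05); p=arc(p,d(70),d(-60))
    p=st(p,d(delta),smax)
    P=np.array(P);H=np.array(H); s=np.r_[0,np.cumsum(np.linalg.norm(np.diff(P,axis=0),axis=1))]
    return P,H,s
def to_world(q,ds=.0005):
    x,y,yaw,delta=q[:4]; P,H,s=rail_pts(delta,ds); c,sn=np.cos(np.radians(yaw)),np.sin(np.radians(yaw))
    return P@np.array([[c,sn],[-sn,c]])+[x,y],H+np.radians(yaw),s
E
python3 - <<'E'
import numpy as np,cv2
from model import *
c=dict(np.load('pics/top1.npz')); K,R,t=c['camera_matrix'],c['R'],c['t']
print('nodepth',(c['range_z']==0).sum(), c['range_z'][130:290,290:530].min())
rr,cc=np.mgrid[0:400,0:640]; d=np.linalg.solve(K,np.stack([cc.ravel(),rr.ravel(),np.ones(rr.size)]))
X=(R.T@(d*c['range_z'].ravel()-t[:,None])); Z=X[2].reshape(400,640)
f=c['frame'].astype(int)
hm=(Z>.14)&(Z<.19)&(rr>130)&(rr<290)&(cc>290)&(cc<530)
print(hm.sum()); cv2.imwrite('pics/hm.png',cv2.resize((hm[130:290,290:530]*120+ (f[130:290,290:530].min(2)>120)*100).astype(np.uint8),None,fx=3.3,fy=3.3,interpolation=0))
E
```

```text
nodepth 1020 0.0
1763
```

View pics/hm.png

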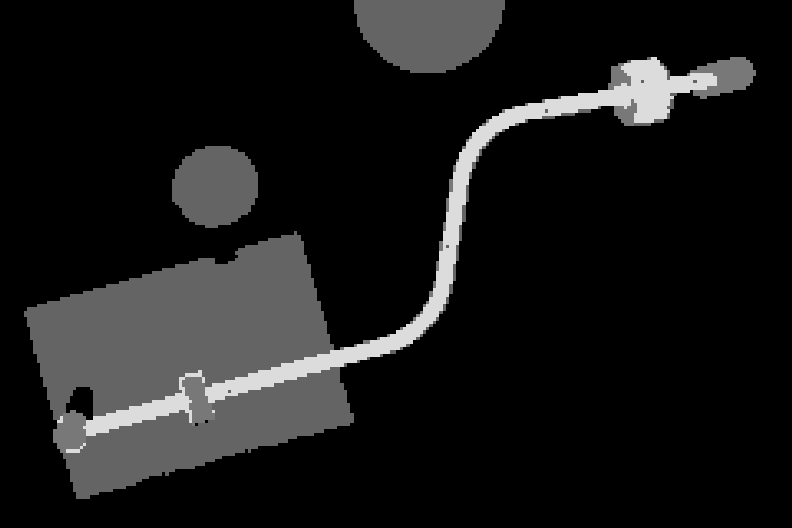

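```bash
cat > fit.py <<'E'
import numpy as np,cv2
from model import *
from scipy.spatial import cKDTree
def cloud(c,box,zr):
    K,R,t=c['camera_matrix'],c['R'],c['t']
    rr,cc=np.mgrid[0:400,0:640]; d=np.linalg.solve(K,np.stack([cc.ravel(),rr.ravel(),np.ones(rr.size)]))
    X=(R.T@(d*c['range_z'].ravel()-t[:,None])); Z=X[2].reshape(400,640)
    f=c['frame'].astype(int).min(2)
    m=(Z>zr[0])&(Z<zr[1])&(rr>box[0])&(rr<box[1])&(cc>box[2])&(cc<box[3])&(c['range_z']>0)
    o=-R.T@t; w=R.T@d
    return m,f,X.T.reshape(400,640,3),(o[:,None]+w*((.16-o[2])/w[2])).T.reshape(400,640,3)
def fit(c,box,q0):
    m,f,X,Y=cloud(c,box,(.135,.19)); sel=m&(f>120)
    Q=Y[sel][:,:2]; q=np.array(q0,float)
    for g in(.03,.015,.008,.0065,.0065):
        W,_,_=to_world(q,.001); d,_=cKDTree(W).query(Q); W0=W
        # drop the neighbourhood of the collar (wide) 
        A=Q[d<g]
        q=least_squares(lambda q:cKDTree(to_world(q,.001)[0][8:-8]).query(A)[0],q,x_scale=[.01,.01,2,2],diff_step=1e-3,loss='soft_l1',f_scale=.004).x
    return q,len(A),np.sqrt(np.mean(cKDTree(to_world(q,.0005)[0]).query(A)[0]**2))
E
python3 - <<'E'
from fit import *
from h import world
T=dict(np.load('pics/top1.npz'));S=dict(np.load('pics/scene1.npz'))
for n,c,pts in(('top',T,[(152,513),(262,312)]),('scene',S,[(104,222.5),(154.5,385)])):
    for p in pts: print(n,'post tops',np.round(world(c,*p,z=.172),4))
a=world(T,152,513,.172)[:2];b=world(T,262,312,.172)[:2]
# init
def ini(delta):
    P,_,_=rail_pts(delta); p0=np.array([-.098,0]);p1=P[-1]; v=p1-p0;w=b-a
    yaw=np.arctan2(w[1],w[0])-np.arctan2(v[1],v[0]); c,s=np.cos(yaw),np.sin(yaw)
    return [*(a-np.array([[c,-s],[s,c]])@p0),np.degrees(yaw),delta]
q0=ini(10);print(np.round(q0,4))
for n,c,box in(('top',T,(130,290,290,530)),('scene',S,(100,170,200,400))):
    q,k,r=fit(c,box,q0);print(n,np.round(q,4),k,r, 'post0',to_world(q)[0][0],'end',to_world(q)[0][-1])
    m,f,X,Y=cloud(c,box,(.12,.2))
    W,H,s=to_world(q); d,i=cKDTree(W).query(Y[...,:2].reshape(-1,2)); d=d.reshape(m.shape);s_=s[i].reshape(m.shape)
    hi=m&(d>.0065)&(d<.018)
    v=s_[hi]; h,e=np.histogram(v,np.arange(0,.43,.004)); print([(round(x*1e3),int(y)) for x,y in zip(e,h) if y])
    print('total s',s[-1])
E
```

```text
top post tops [ 0.6184 -0.2181  0.172 ]
top post tops [0.4367 0.0945 0.172 ]
scene post tops [ 0.6194 -0.2166  0.172 ]
scene post tops [0.4369 0.0976 0.172 ]
[ 0.6017 -0.1215 99.8033 10.    ]
top [  0.5996  -0.1229 101.4126   5.9924] 1180 0.0024421453757757666 post0 [ 0.61740588 -0.21110009] end [0.43734637 0.09527673]
[(0, 88), (4, 5), (8, 3), (12, 4), (16, 1), (20, 14), (24, 27), (28, 23), (32, 29), (36, 25), (40, 28), (44, 20), (48, 2), (320, 1), (324, 18), (328, 17), (332, 17), (336, 2), (384, 7), (388, 12), (392, 41)]
total s 0.3922565323366294
scene [  0.5989  -0.1257 101.4646   5.9076] 640 0.003681131938064696 post0 [ 0.61674425 -0.21394207] end [0.4366349  0.09234281]
[(0, 28), (4, 8), (8, 13), (12, 6), (16, 11), (20, 11), (24, 11), (28, 8), (32, 12), (36, 11), (40, 9), (44, 9), (48, 9), (52, 5), (56, 6), (60, 6), (64, 6), (68, 4), (72, 1), (100, 1), (108, 2), (116, 1), (120, 5), (124, 3), (128, 5), (132, 2), (136, 2), (140, 2), (148, 2), (152, 2), (156, 1), (160, 2), (164, 2), (168, 1), (172, 3), (176, 1), (180, 1), (184, 3), (188, 1), (192, 2), (208, 2), (212, 1), (216, 2), (220, 1), (224, 1), (252, 1), (260, 1), (264, 1), (268, 1), (276, 1), (312, 6), (316, 8), (320, 8), (324, 9), (328, 13), (332, 15), (336, 10), (340, 7), (344, 7), (372, 1), (376, 7), (380, 8), (384, 7), (388, 7), (392, 51)]
total s 0.39225653233663005
```

Run:
```python
from fit import *
from h import *
T=dict(np.load('pics/top1.npz'));S=dict(np.load('pics/scene1.npz'))
q=[.5994,-.1240,101.43,5.96]
W,H,s=to_world(q); tr=cKDTree(W)
for n,c,box in(('top',T,(130,290,290,530)),('scene',S,(100,170,200,400))):
    m,f,X,Y=cloud(c,box,(.13,.2)); P=X[m]; d,i=tr.query(P[:,:2]); ss=s[i]
    lat=np.einsum('ij,ij->i',P[:,:2]-W[i],np.c_[-np.sin(H[i]),np.cos(H[i])])
    for lab,a,b,zt in(('collar',.01,.07,.167),('disc',.3,.36,.166)):
        k=(ss>a)&(ss<b)&(abs(lat)<.02)&((P[:,2]>zt)|(abs(lat)>.008))
        print(n,lab,k.sum(),'s pct',np.round(np.percentile(ss[k],[2,10,50,90,98]),4),'lat',np.round(np.percentile(lat[k],[3,50,97]),4),'z',np.round(np.percentile(P[k,2],[3,50,97]),4))
    k=(ss>.06)&(ss<.31)&(abs(lat)<.01); print('rod z',np.percentile(P[k,2],[5,50,95]),'lat med by s',[np.round(np.median(lat[k&(ss>a)&(ss<a+.03)]),4) for a in np.arange(.06,.38,.03)])
o=sensors.observe();print(o['t'])
for sg in(1,-1):
    prev=None
    for j in range(60,len(s),40):
        y=sg*np.array([-np.sin(H[j]),np.cos(H[j]),0]);x=np.array([0,0,-1.]);R=np.c_[x,y,np.cross(x,y)]
        for zz in (.139,.26):
            ik=solver.inverse_kinematics([*W[j],zz],R)
            if j%120==60: print(sg,j,zz,None if ik is None else np.round(ik,1))
```

```text
top collar 260 s pct [0.0276 0.03   0.0382 0.0435 0.044 ] lat [-0.0146 -0.0005  0.0136] z [0.1532 0.1706 0.1754]
top disc 120 s pct [0.3244 0.3258 0.331  0.3363 0.3371] lat [-0.0121 -0.0015  0.0096] z [0.1635 0.1708 0.174 ]
rod z [0.16145899 0.16412104 0.16611957] lat med by s [np.float64(-0.0004), np.float64(-0.0015), np.float64(-0.0031), np.float64(-0.0032), np.float64(-0.0029), np.float64(-0.0015), np.float64(-0.0008), np.float64(-0.001), np.float64(-0.0012), np.float64(nan), np.float64(nan)]
scene collar 147 s pct [0.026  0.0293 0.041  0.044  0.045 ] lat [-0.0157 -0.0083  0.0131] z [0.1527 0.1676 0.1747]
scene disc 109 s pct [0.3248 0.3258 0.3328 0.3373 0.3382] lat [-0.0126 -0.0074  0.0092] z [0.1561 0.1677 0.1733]
rod z [0.15883179 0.163458   0.1658264 ] lat med by s [np.float64(-0.003), np.float64(-0.0032), np.float64(-0.0042), np.float64(-0.0043), np.float64(-0.0044), np.float64(-0.0033), np.float64(-0.003), np.float64(-0.003), np.float64(-0.0023), np.float64(nan), np.float64(nan)]
0.5
1 60 0.139 [-27.3  33.   64.3  -0.   82.7 141.3]
1 60 0.26 [-27.3  29.4  50.9  -0.   99.7 14
[... 653 characters left out ...]
0 0.26 [-27.3  29.4  50.9  -0.   99.7 -38.7]
-1 180 0.139 [-22.8  30.4  69.1  -0.   80.5 -34.2]
-1 180 0.26 [-22.8  26.5  55.9  -0.   97.6 -34.2]
-1 300 0.139 [ -21.3   25.6   77.6   -0.    76.8 -102.8]
-1 300 0.26 [ -21.3   21.    64.7   -0.    94.3 -102.8]
-1 420 0.139 [-22.2  20.   86.9  -0.   73.1 -73.6]
-1 420 0.26 [-22.2  14.7  73.9  -0.   91.4 -73.6]
-1 540 0.139 [-17.1  17.3  91.2   0.   71.5 -34.5]
-1 540 0.26 [-17.1  11.6  78.1   0.   90.3 -34.5]
-1 660 0.139 [-10.6  15.6  93.7   0.   70.7 -28. ]
-1 660 0.26 [-10.6   9.8  80.4   0.   89.8 -28. ]
-1 780 0.139 [ -3.4  14.7  95.    0.   70.2 -20.8]
-1 780 0.26 [ -3.4   8.8  81.7   0.   89.5 -20.8]
  return _methods._mean(a, axis=axis, dtype=dtype,
  ret = ret.dtype.type(ret / rcount)
```

```bash
cat >> h.py <<'E'
from model import *
Q=[.5994,-.1234,101.43,5.96]
W,H,S=to_world(Q)
def rot(h):
    y=-np.array([-np.sin(h),np.cos(h),0]);x=np.array([0,0,-1.]);return np.c_[x,y,np.cross(x,y)]
def at(s):
    s=min(s,S[-1]); return np.array([np.interp(s,S,W[:,0]),np.interp(s,S,W[:,1])]),np.interp(s,S,H)
def loc(f,h):  # along, lateral(left), up
    return np.array([f[0]*np.cos(h)+f[1]*np.sin(h),-f[0]*np.sin(h)+f[1]*np.cos(h),f[2]])
def st(h,m=''):
    o=sensors.observe(); print(m,round(o['t'],2),'tcp',np.round(o['tcp_pos'],4),'F',np.round(loc(o['ft_force'],h),2),'M',np.round(loc(o['torque'],h),3),'g',round(o['grip_width'],3)); return o
E
python3 - <<'E'
from h import *
p,h=at(.0362)
env.move_linear([.178,.52,.25],v=.3)
env.move_to([*p,.25],rot(h)); st(h)
env.move_linear([*p,.160],v=.1); st(h)
snap('scene','s2.png');snap('top','t2.png')
E
```

```text
3.73 tcp [ 0.6102 -0.1753  0.2501] F [ 0.63 -0.5   0.78] M [0.008 0.039 0.014] g 1.0
 4.78 tcp [ 0.6104 -0.1763  0.1608] F [ 0.07 -1.4  -0.09] M [ 0.028 -0.02  -0.043] g 0.995
```

Run:
```python
import cv2
a=cv2.imread('pics/t2.png')[100:220,420:560]; b=cv2.imread('pics/s2.png')[60:180,170:310]
import numpy as np
cv2.imwrite('pics/z2.png',cv2.resize(np.hstack([a,b]),None,fx=2.8,fy=2.8,interpolation=cv2.INTER_CUBIC))
```

```text
(no output)
```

View pics/z2.png

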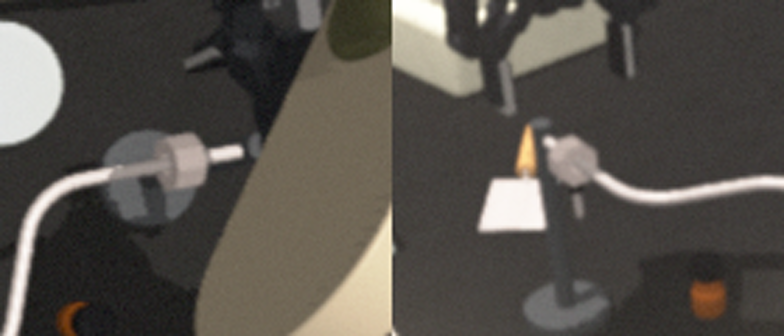

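Run:
```python
import numpy as np,cv2
from h import *
for n,x0,y0 in(('t2',420,100),('s2',170,60)):
    c=dict(np.load(f'pics/{n}.npz'))
    def pr(X):
        v=c['camera_matrix']@(c['R']@np.array(X)+c['t']); return v[:2]/v[2]
    o=at(.0362);p,h=o; n_=np.array([-np.sin(h),np.cos(h)])
    for lab,X in(('tcp',[*p,.160]),('collar',[*p,.158]),('fL',[*(p+.0425*n_),.173]),('fR',[*(p-.0425*n_),.173])):
        print(n,lab,np.round(pr(X),1),'zoomed',np.round((pr(X)-[x0,y0])*2.8,0))
```

```text
t2 tcp [482.8 157.6] zoomed [176. 161.]
t2 collar [482.2 157.8] zoomed [174. 162.]
t2 fL [491.5 183.1] zoomed [200. 233.]
t2 fR [481.2 130.2] zoomed [171.  85.]
s2 tcp [234.4 116.5] zoomed [180. 158.]
s2 collar [234.5 117.4] zoomed [181. 161.]
s2 fL [251.6 104.6] zoomed [229. 125.]
s2 fR [214.8 117.1] zoomed [125. 160.]
```

```bash
python3 - <<'E'
import numpy as np
from fit import cloud
from h import *
for n,box in(('s2',(60,110,190,270)),('t2',(110,180,470,500))):
    c=dict(np.load(f'pics/{n}.npz')); m,f,X,Y=cloud(c,box,(.165,.30))
    P=X[m]; p,h=at(.0362); d=P[:,:2]-p; al=d@[np.cos(h),np.sin(h)]; la=d@[-np.sin(h),np.cos(h)]
    for sg in(1,-1):
        k=(la*sg>.025)&(la*sg<.06)&(abs(al)<.03)
        if k.sum()<5: continue
        z=P[k,2]; lo=z<np.percentile(z,5)+.012
        print(n,sg,k.sum(),'zmin',np.round(np.percentile(z,[1,5,20]),4),'low: al',np.round(np.percentile(al[k][lo],[5,50,95]),4),'la',np.round(np.percentile(la[k][lo],[5,50,95]),4))
E
python3 - <<'E'
import cv2
a=cv2.imread('pics/s2.png')[0:200,130:350]
cv2.imwrite('pics/z3.png',cv2.resize(a,None,fx=3,fy=3,interpolation=cv2.INTER_CUBIC))
E
```

```text
s2 1 275 zmin [0.2142 0.2173 0.2262] low: al [-0.0077  0.0066  0.0125] la [0.0421 0.0434 0.0545]
s2 -1 482 zmin [0.2149 0.2211 0.2346] low: al [-0.0038  0.0078  0.0124] la [-0.0564 -0.0494 -0.0434]
t2 -1 156 zmin [0.2136 0.2173 0.2238] low: al [-0.0035  0.0079  0.012 ] la [-0.0549 -0.0451 -0.0427]
```

View pics/z3.png

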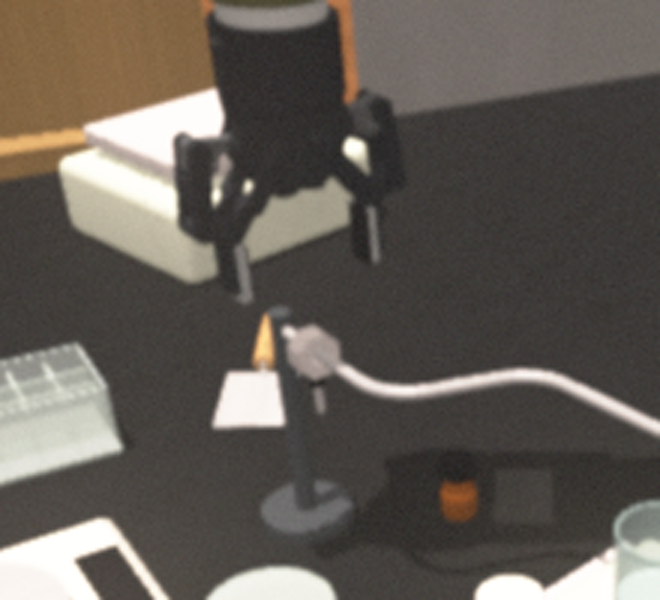

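```bash
cat > fz.py <<'E'
from fit import cloud
from h import *
def finger(s,name='scene',f='f.png',z0=.12):
    c=snap(name,f); m,_,X,Y=cloud(c,(30,180,150,420),(z0,.30))
    P=X[m]; p,h=at(s); d=P[:,:2]-p; al=d@[np.cos(h),np.sin(h)]; la=d@[-np.sin(h),np.cos(h)]
    for sg in(1,-1):
        k=(la*sg>.025)&(la*sg<.065)&(abs(al)<.03)
        if k.sum()<5: continue
        z=P[k,2]; lo=z<np.percentile(z,5)+.012
        print(sg,k.sum(),'z',np.round(np.percentile(z,[1,5,20]),4),'al',np.round(np.percentile(al[k][lo],[5,50,95]),4),'la',np.round(np.percentile(la[k][lo],[5,50,95]),4))
E
python3 - <<'E'
from fz import *
p,h=at(.0362); st(h); finger(.0362,f='s3.png',z0=.18)
o=sensors.observe(); print(o['joint_positions'],solver.inverse_kinematics([*p,.16],rot(h)))
E
```

```text
4.88 tcp [ 0.6103 -0.1762  0.1607] F [ 0.18 -0.48 -0.9 ] M [-0.004 -0.001  0.044] g 0.996
1 526 z [0.2141 0.22   0.2352] al [-0.0105  0.0061  0.0123] la [0.0424 0.0437 0.0545]
-1 656 z [0.2158 0.223  0.2402] al [-0.0049  0.0083  0.0124] la [-0.0563 -0.0495 -0.0434]
[-2.67675116e+01  3.17489306e+01  6.29026151e+01  4.36139050e-04
  8.52793338e+01 -3.81978239e+01] [-2.67679323e+01  3.17832458e+01  6.29440339e+01 -2.54444375e-14
  8.52727203e+01 -3.81979323e+01]
```

```bash
python3 - <<'E'
from fz import *
p,h=at(.0362)
env.move_linear([*p,.185],v=.15); fingers.grab(20); st(h)
c=snap('scene','s4.png'); m,_,X,Y=cloud(c,(30,200,150,420),(.177,.30)); P=X[m]; d=P[:,:2]-p; k=np.linalg.norm(d,axis=1)<.04
print(k.sum(),np.round(np.percentile(P[k,2],[0,1,3,10]),4)); l=P[k][P[k,2]<np.percentile(P[k,2],4)]; print(l.mean(0),p)
E
python3 - <<'E'
import cv2
a=cv2.imread('pics/s4.png')[0:200,130:350]
cv2.imwrite('pics/z4.png',cv2.resize(a,None,fx=3,fy=3,interpolation=cv2.INTER_CUBIC))
E
```

```text
6.01 tcp [ 0.6101 -0.1761  0.185 ] F [ 0.15 -0.86 -0.  ] M [ 0.014  0.003 -0.069] g -0.002
944 [0.2241 0.2269 0.2313 0.239 ]
[ 0.61142856 -0.16788803  0.22883546] [ 0.61006158 -0.17613301]
```

View pics/z4.png

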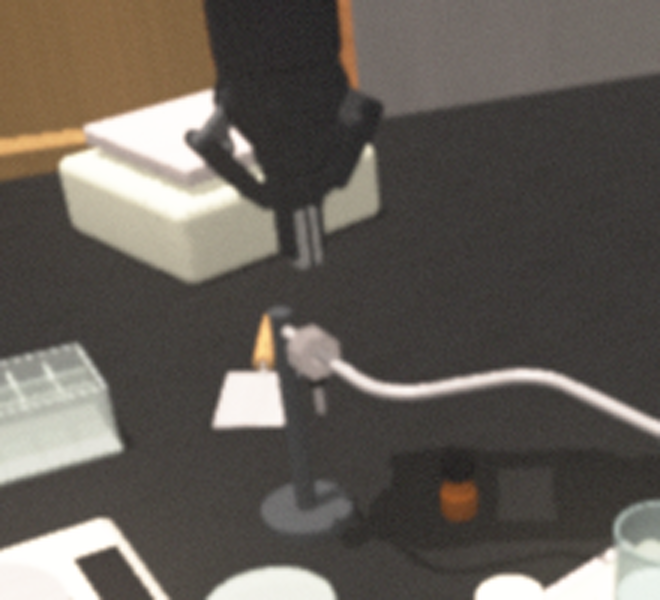

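```bash
python3 - <<'E'
from fz import *
p,h=at(.0362)
fingers.ungrasp(); env.move_linear([*p,.115],v=.12); st(h)
finger(.0362,f='s5.png',z0=.15); finger(.0362,'top',f='t5.png',z0=.15)
E
python3 - <<'E'
import cv2
a=cv2.imread('pics/s5.png')[0:200,130:350]
cv2.imwrite('pics/z5.png',cv2.resize(a,None,fx=3,fy=3,interpolation=cv2.INTER_CUBIC))
E
```

```text
7.58 tcp [ 0.6105 -0.1763  0.1158] F [-0.69 -0.04 -0.16] M [ 0.006 -0.006  0.033] g 0.999
1 679 z [0.1702 0.1768 0.1984] al [-0.0083  0.0064  0.0122] la [0.042  0.0433 0.0546]
-1 1016 z [0.1738 0.1821 0.2138] al [-0.0039  0.0078  0.0123] la [-0.0563 -0.0499 -0.0433]
```

View pics/z5.png

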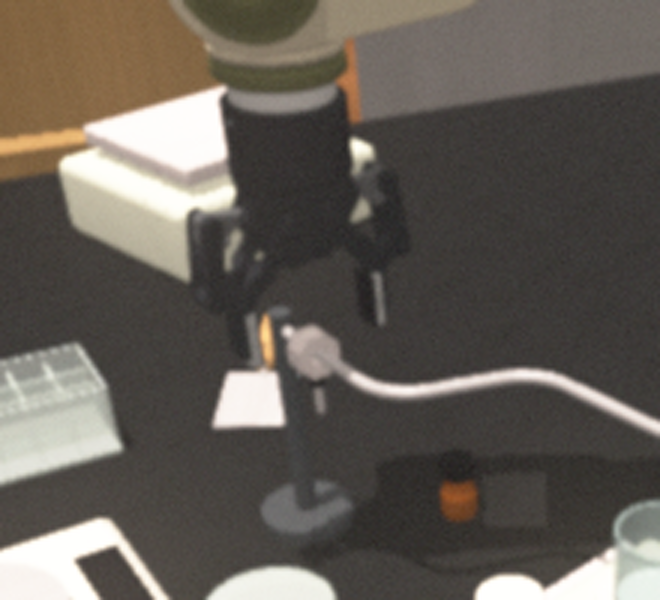

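```bash
python3 - <<'E'
from fz import *
p,h=at(.0362)
env.move_linear([*p,.098],v=.08); st(h)
fingers.grab(30); st(h); env.pause(.1); 
for i in range(3): st(h)
c=snap('scene','s6.png'); snap('top','t6.png')
E
python3 - <<'E'
import cv2,numpy as np
a=cv2.imread('pics/s6.png')[60:180,170:310];b=cv2.imread('pics/t6.png')[100:220,420:560]
cv2.imwrite('pics/z6.png',cv2.resize(np.hstack([a,b]),None,fx=2.8,fy=2.8,interpolation=cv2.INTER_CUBIC))
E
```

```text
8.03 tcp [ 0.61   -0.1761  0.0979] F [-0.6   0.12  0.83] M [-0.023  0.024 -0.007] g 0.999
 8.58 tcp [ 0.6101 -0.1762  0.0983] F [0.15 0.28 2.54] M [ 0.098 -0.051 -0.009] g 0.346
 8.68 tcp [ 0.6101 -0.1762  0.0983] F [0.46 0.37 2.55] M [ 0.079  0.026 -0.017] g 0.346
 8.68 tcp [ 0.6101 -0.1762  0.0983] F [0.46 0.37 2.55] M [ 0.079  0.026 -0.017] g 0.346
 8.68 tcp [ 0.6101 -0.1762  0.0983] F [0.46 0.37 2.55] M [ 0.079  0.026 -0.017] g 0.346
```

View pics/z6.png

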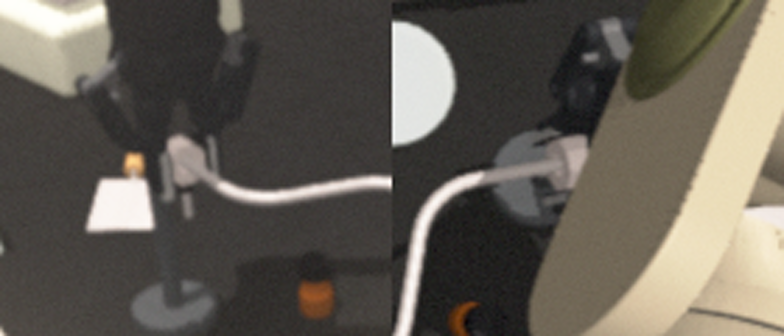

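```bash
cat > drive.py <<'E'
from h import *
import json,os
def drive(s1,step=.003,v=.03,fmax=7,cf=4,kl=.0003):
    d=json.load(open('st.json')); s=d['s'];off=np.array(d['off']);z=d['z']; log=[];n=0
    while s<s1-1e-6:
        s=min(s+step,s1); p,h=at(s); env.move_linear([*(p+off),z],v=v,ori=rot(h))
        o=sensors.observe(); F=loc(o['ft_force'],h); nv=np.array([-np.sin(h),np.cos(h)])
        if abs(F[1])>1.3: off=off+nv*np.clip(F[1]*kl,-.0012,.0012)
        if abs(F[2])>1.8: z+=np.clip((F[2]+.5)*.0002,-.0005,.0005)
        n+=1; log.append((round(o['t'],2),round(s,4),*np.round(F,1),*np.round(off*1e3,1),round(z*1e3,1),np.round(o['torque'][2],2)))
        if -F[0]>cf or np.linalg.norm(F)>fmax: print('STOP',F);break
    for l in log[::max(1,len(log)//25)]: print(*l)
    print('last',*log[-1])
    json.dump(dict(s=float(s),off=off.tolist(),z=float(z)),open('st.json','w'))
E
python3 - <<'E'
from drive import *
p,h=at(.0362); env.move_linear([*p,.1000],v=.02); st(h)
json.dump(dict(s=.0362,off=[0,0],z=.1000),open('st.json','w'))
drive(.0602)
E
```

```text
9.03 tcp [ 0.61   -0.176   0.0997] F [ 0.28 -0.07 -0.94] M [-0.017  0.034 -0.013] g 0.343
9.28 0.0392 -0.4 0.7 -1.6 0.0 0.0 100.0 0.09
9.53 0.0422 0.6 -0.4 -0.1 0.0 0.0 100.0 0.06
9.78 0.0452 0.0 0.1 -1.2 0.0 0.0 100.0 0.0
10.03 0.0482 0.0 0.3 -1.3 0.0 0.0 100.0 -0.0
10.28 0.0512 -0.8 0.8 -1.3 0.0 0.0 100.0 -0.04
10.53 0.0542 0.3 -0.7 -2.4 0.0 0.0 99.6 -0.01
10.78 0.0572 -0.1 0.2 -0.7 0.0 0.0 99.6 0.03
11.03 0.0602 1.2 -0.5 -1.0 0.0 0.0 99.6 0.0
last 11.03 0.0602 1.2 -0.5 -1.0 0.0 0.0 99.6 0.0
```

```bash
sed -i 's/if abs(F\[2\])>1.8: z+=np.clip((F\[2\]+.5)/if abs(F[2]+1)>1.8: z+=np.clip((F[2]+1)/' drive.py
python3 - <<'E'
from drive import *
drive(.150)
E
```

```text
11.28 0.0632 -0.4 -0.7 -1.7 0.0 0.0 99.6 0.01
11.53 0.0662 -0.9 -0.3 -1.3 0.0 0.0 99.6 0.01
11.78 0.0692 -0.6 -0.6 -1.9 0.0 0.0 99.6 -0.01
12.03 0.0722 0.6 0.4 -0.6 0.0 0.0 99.6 -0.06
12.28 0.0752 0.0 -0.6 -0.9 0.0 0.0 99.6 0.01
12.53 0.0782 -0.2 0.4 0.2 0.0 0.0 99.6 0.05
12.78 0.0812 -0.1 -0.2 -1.0 0.0 0.0 99.6 -0.01
13.03 0.0842 -0.4 1.0 -0.8 0.0 0.0 99.6 -0.02
13.28 0.0872 -0.2 0.2 -0.9 0.0 0.0 99.6 0.02
13.53 0.0902 0.6 -0.9 -0.9 0.0 0.0 99.6 -0.03
13.78 0.0932 -0.2 -0.7 -0.9 0.0 0.0 99.6 -0.05
14.03 0.0962 0.6 0.3 -1.2 0.0 0.0 99.6 0.05
14.28 0.0992 0.5 0.7 -1.6 0.0 0.0 99.6 -0.02
14.53 0.1022 -0.4 0.6 -0.8 0.0 0.0 99.6 -0.03
14.78 0.1052 0.1 -0.3 -1.1 0.0 0.0 99.6 -0.01
15.03 0.1082 -0.1 -0.6 -1.8 0.0 0.0 99.6 -0.01
15.28 0.1112 -0.4 0.1 -1.6 0.0 0.0 99.6 0.02
15.53 0.1142 -0.1 -0.8 -1.0 0.0 0.0 99.6 -0.01
15.78 0.1172 0.4 0.5 -1.0 0.0 0.0 99.6 0.01
16.03 0.1202 -0.7 0.5 -0.5 0.0 0.0 99.6 0.06
16.28 0.1232 -0.4 0.3 -1.6 0.0 0.0 99.6 -0.02
16.53 0.1262 0.7 -1.2 -1.2 0.0 0.0 99.6 -0.01
16.78 0.1292 0.9 0.5 -1.6 0.0 0.0 99.6 0.02
17.03 0.1322 -0.7 -0.7 -0.7 0.0 0.0 99.6 0.01
17.28 0.1352 -0.3 0.2 -0.4 0.0 0.0 99.6 0.05
17.53 0.1382 0.0 0.2 -1.2 0.0 0.0 99.6 -0.01
17.78 0.1412 -0.0 0.6 -1.4 0.0 0.0 99.6 -0.01
18.03 0.1442 -0.1 -0.8 -0.9 0.0 0.0 99.6 -0.01
18.28 0.1472 -0.2 -1.6 -0.2 0.1 0.5 99.6 -0.02
18.53 0.15 0.4 -0.8 -1.7 0.1 0.5 99.6 0.03
last 18.53 0.15 0.4 -0.8 -1.7 0.1 0.5 99.6 0.03
```

```bash
python3 - <<'E'
from drive import *
snap('scene','s7.png')
drive(.24)
E
python3 - <<'E'
import cv2,numpy as np
a=cv2.imread('pics/s7.png')[60:240,190:430]
cv2.imwrite('pics/z7.png',cv2.resize(a,None,fx=3,fy=3,interpolation=cv2.INTER_CUBIC))
E
```

```text
18.83 0.153 0.2 -1.0 -0.7 0.1 0.5 99.6 -0.01
19.08 0.156 -0.3 0.1 -1.1 0.1 0.5 99.6 -0.04
19.33 0.159 0.1 0.4 -1.6 0.1 0.5 99.6 -0.04
19.58 0.162 0.8 -0.0 -0.9 0.1 0.5 99.6 -0.01
19.83 0.165 -1.0 0.9 -1.4 0.1 0.5 99.6 -0.02
20.08 0.168 0.7 0.1 -1.1 0.1 0.5 99.6 -0.03
20.33 0.171 0.2 -0.2 -0.1 0.1 0.5 99.6 -0.01
20.58 0.174 0.6 -0.2 -1.1 0.1 0.5 99.6 0.01
20.83 0.177 -0.2 0.2 -0.9 0.1 0.5 99.6 -0.04
21.08 0.18 -0.3 0.1 -0.6 0.1 0.5 99.6 -0.01
21.33 0.183 -0.3 0.1 -0.3 0.1 0.5 99.6 0.02
21.58 0.186 -0.2 -0.4 -1.1 0.1 0.5 99.6 0.01
21.83 0.189 -0.4 0.2 -1.0 0.1 0.5 99.6 -0.01
22.08 0.192 0.1 0.1 -1.3 0.1 0.5 99.6 -0.02
22.33 0.195 -0.1 -0.3 -1.0 0.1 0.5 99.6 0.02
22.58 0.198 0.8 0.1 -1.1 0.1 0.5 99.6 0.02
22.83 0.201 -0.8 -0.3 -1.6 0.1 0.5 99.6 0.0
23.08 0.204 0.6 0.1 -2.0 0.1 0.5 99.6 -0.06
23.33 0.207 -0.4 -0.4 -1.2 0.1 0.5 99.6 -0.0
23.58 0.21 0.3 -0.9 -1.1 0.1 0.5 99.6 0.02
23.83 0.213 -0.4 -0.1 -1.1 0.1 0.5 99.6 -0.02
24.08 0.216 -0.4 0.2 -1.2 0.1 0.5 99.6 -0.01
24.33 0.219 0.1 -0.4 -1.6 0.1 0.5 99.6 -0.03
24.58 0.222 -0.0 0.2 -0.4 0.1 0.5 99.6 -0.03
24.83 0.225 -0.4 0.2 -0.4 0.1 0.5 99.6 -0.0
25.08 0.228 0.2 -0.0 -0.7 0.1 0.5 99.6 -0.04
25.38 0.231 -0.5 0.0 -0.6 0.1 0.5 99.6 -0.03
25.62 0.234 -0.2 -0.2 -1.5 0.1 0.5 99.6 -0.04
25.88 0.237 0.9 -0.4 0.1 0.1 0.5 99.6 -0.07
26.12 0.24 0.3 -0.7 -1.0 0.1 0.5 99.6 -0.03
last 26.12 0.24 0.3 -0.7 -1.0 0.1 0.5 99.6 -0.03
```

View pics/z7.png

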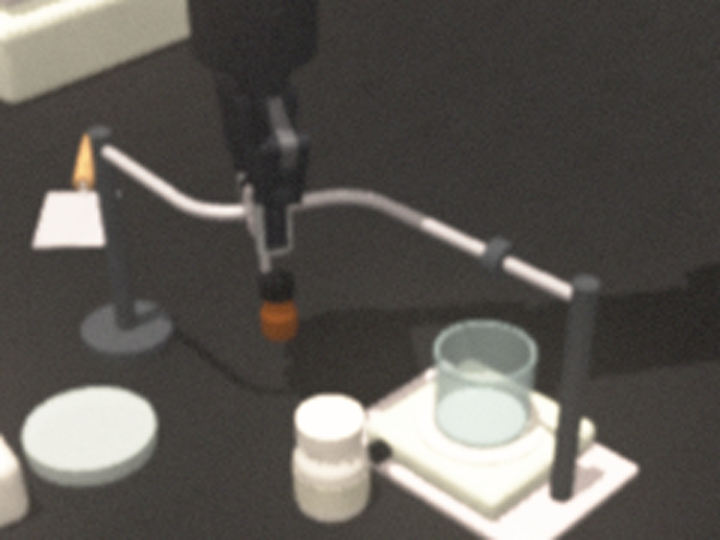

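```bash
python3 - <<'E'
from drive import *
drive(.306,step=.003)
snap('top','t8.png'); snap('scene','s8.png')
E
python3 - <<'E'
import cv2,numpy as np
a=cv2.imread('pics/s8.png')[80:240,290:430]
b=cv2.imread('pics/t8.png')[180:340,280:420]
cv2.imwrite('pics/z8.png',cv2.resize(np.hstack([a,b]),None,fx=2.8,fy=2.8,interpolation=cv2.INTER_CUBIC))
E
```

```text
26.38 0.243 -0.6 0.1 -1.4 0.1 0.5 99.6 -0.01
26.62 0.246 0.2 0.8 -1.4 0.1 0.5 99.6 0.01
26.88 0.249 0.0 0.2 -1.2 0.1 0.5 99.6 -0.01
27.12 0.252 -0.4 -1.1 -0.6 0.1 0.5 99.6 -0.0
27.38 0.255 0.1 -0.3 -0.9 0.1 0.5 99.6 -0.01
27.62 0.258 -0.5 -0.4 -1.8 0.1 0.5 99.6 -0.02
27.88 0.261 -0.6 -0.4 -1.6 0.1 0.5 99.6 -0.02
28.12 0.264 0.3 0.2 -0.9 0.1 0.5 99.6 0.0
28.38 0.267 0.4 -0.5 -1.5 0.1 0.5 99.6 -0.02
28.62 0.27 -0.9 -0.3 -1.4 0.1 0.5 99.6 0.04
28.88 0.273 0.3 0.1 -0.7 0.1 0.5 99.6 -0.06
29.12 0.276 -0.4 0.3 -1.0 0.1 0.5 99.6 0.07
29.38 0.279 -0.7 0.6 -0.4 0.1 0.5 99.6 -0.04
29.62 0.282 -0.8 0.2 -0.8 0.1 0.5 99.6 0.02
29.88 0.285 -0.4 0.2 -0.9 0.1 0.5 99.6 -0.02
30.12 0.288 -1.3 -0.7 -0.4 0.1 0.5 99.6 -0.03
30.38 0.291 -0.7 -0.3 -1.2 0.1 0.5 99.6 0.01
30.62 0.294 0.4 -0.1 -1.7 0.1 0.5 99.6 0.02
30.88 0.297 1.0 -0.6 -0.4 0.1 0.5 99.6 -0.01
31.12 0.3 -0.0 -0.5 -1.2 0.1 0.5 99.6 0.02
31.38 0.303 -0.2 -0.5 -1.8 0.1 0.5 99.6 -0.06
31.62 0.306 -0.3 -0.2 -1.0 0.1 0.5 99.6 0.01
last 31.62 0.306 -0.3 -0.2 -1.0 0.1 0.5 99.6 0.01
```

View pics/z8.png

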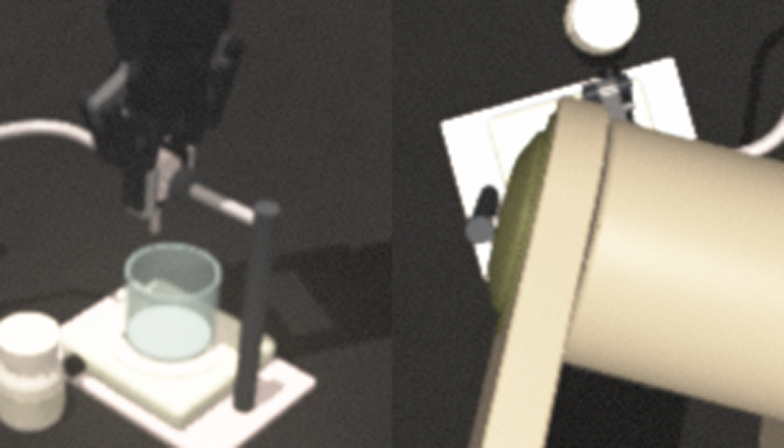

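```bash
cat > press.py <<'E'
from drive import *
def avg(h,n=5,dt=.02):
    a=[]
    for i in range(n):
        env.pause(dt); a.append(loc(sensors.observe()['ft_force'],h))
    return np.mean(a,0)
E
python3 - <<'E'
from press import *
d=json.load(open('st.json')); s=d['s'];off=np.array(d['off']);z=d['z']
p,h=at(s); b=avg(h,8); print('base',np.round(b,2))
while s<.330:
    s+=.0006; p,h=at(s); env.move_linear([*(p+off),z],v=.01,ori=rot(h)); o=sensors.observe(); F=loc(o['ft_force'],h)
    if F[0]<-1.6:
        A=avg(h,4); print(round(o['t'],2),round(s,4),np.round(F,2),np.round(A,2))
        if A[0]<-1.5: break
st(h); json.dump(dict(s=float(s),off=off.tolist(),z=float(z)),open('st.json','w'))
E
```

```text
base [ 0.15 -0.13 -1.23]
36.86 0.318 [-5.09  0.71 -1.69] [-5.16  1.02 -2.56]
 36.92 tcp [0.4597 0.0236 0.0996] F [-5.27  0.92 -2.12] M [ 0.129  0.755 -0.029] g 0.342
```

Run:
```python
from press import *
d=json.load(open('st.json')); s=d['s'];off=np.array(d['off']);z=d['z']
A=avg(at(s)[1],3); print(np.round(A,2))
for i in range(8):
    if A[0]<-6.8: break
    s+=.00015; p,h=at(s); env.move_linear([*(p+off),z],v=.01,ori=rot(h)); A=avg(h,4); print(round(s,5),np.round(A,2))
h=at(s)[1]
for i in range(5):
    A=avg(h,10,.025); print('hold',round(sensors.observe()['t'],2),np.round(A,2))
json.dump(dict(s=float(s),off=off.tolist(),z=float(z)),open('st.json','w'))
```

```text
[-4.83  0.48 -2.26]
0.31815 [-5.79  0.89 -2.55]
0.3183 [-6.66  1.07 -2.84]
0.31845 [-7.68  1.53 -2.98]
hold 38.17 [-7.4   1.5  -2.62]
hold 38.42 [-7.49  1.5  -2.95]
hold 38.67 [-7.71  1.31 -2.77]
hold 38.92 [-7.68  1.31 -2.88]
hold 39.17 [-7.89  1.39 -2.79]
```

```bash
python3 - <<'E'
from press import *
d=json.load(open('st.json')); s=d['s'];off=np.array(d['off']);z=d['z']
s-=.0007; p,h=at(s); env.move_linear([*(p+off),z],v=.01,ori=rot(h)); print(np.round(avg(h,4),2))
for i in range(4):
    z-=.0004; env.move_linear([*(p+off),z],v=.01,ori=rot(h)); A=avg(h,3); print(np.round(A,2))
    if A[2]>-.3: break
fingers.ungrasp(); st(h,'open')
env.move_linear([*(p+off),.20],v=.12); st(h,'up')
env.move_to([.25,.35,.27],rot(h)); env.pause(.2); st(h,'away')
snap('top','t9.png'); snap('scene','s9.png')
E
python3 - <<'E'
import cv2,numpy as np
a=cv2.imread('pics/s9.png')[80:240,290:430]
b=cv2.imread('pics/t9.png')[170:330,290:430]
cv2.imwrite('pics/z9.png',cv2.resize(np.hstack([a,b]),None,fx=2.8,fy=2.8,interpolation=cv2.INTER_CUBIC))
E
```

```text
[-5.14  0.73 -2.75]
[-5.42  1.05 -0.32]
[-5.03  1.    0.87]
open 40.67 tcp [0.4595 0.0242 0.0988] F [0.84 0.   1.17] M [0.005 0.018 0.045] g 0.999
up 41.67 tcp [0.4591 0.0242 0.1993] F [ 1.02  0.29 -0.08] M [-0.054 -0.003 -0.02 ] g 1.0
away 43.33 tcp [0.2506 0.3496 0.2698] F [-0.45 -0.4   0.14] M [-0.011 -0.021  0.01 ] g 0.994
```

View pics/z9.png

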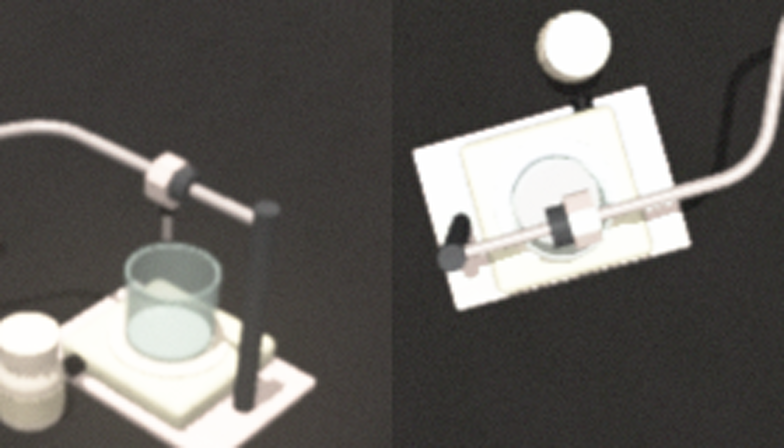

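Run:
```python
import cv2,numpy as np
a=cv2.imread('pics/top1.png').astype(int);b=cv2.imread('pics/t9.png').astype(int)
for n,(r,c) in dict(vial=(215,451),jar=(186,355)).items(): print(n,np.abs(a-b)[r-16:r+16,c-16:c+16].mean())
from h import *
job_done(); print(sensors.observe()['t'])
```

```text
vial 2.771484375
jar 1.5185546875
the job is handed in; nothing more can be done
the job is handed in; nothing more can be done
```

The probe's collar is hanging against the stop disc over the beaker, and I handed the job in at about 43.5 s of the 61 s allowed.

- **Slide:** I gripped the collar on its upright flats with 30 N. I slid it round both bends in 3 mm steps, reading the wrist force after each one. Side and lengthwise forces stayed within about 1.6 N, and the vertical force was mostly the collar's weight.
- **Press:** Contact with the disc came within about 1 mm of where I had measured it. I pressed at 7.4–7.9 N for about 1.3 s. I then eased to about 5 N, lowered the collar until its weight was back on the rod, opened the fingers and moved clear.
- **Last checks:** The final pictures show the collar against the disc with the probe hanging over the beaker. The vial and jar look the same in the first and last pictures, and the robot is touching nothing.
- **What disagreed:** Both cameras showed the fingertips about 40 mm higher than the reported tool position. I used the camera height for the grasp, and the force readings at the collar and the disc agreed with it. The two cameras' rod positions also differed by about 3 mm, so I used a value between them.

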